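# Set out the lanterns from a transport-locked camp drawer box and stow the power bank

## Task

Set out the mini lanterns kept in the camp drawer box: slide the transport lock on its top fully over to the unlocked end, and press the catch that lies hidden in a finger recess somewhere along the groove in its front top edge, so that the drawer springs out. Pull the drawer open, stand every lantern in it upright in the white display basket and lay the black power bank flat in the drawer in their place, then push the drawer shut until it latches and slide the transport lock fully back to the locked end. Leave the gas cartridge and the mug where they are.

Things in the scene. Friction and masses are not known exactly. Their poses are not given: they have to be found in the camera images.
- camp_box: Grey plastic camp drawer box, fixed, 324 wide (y) x 205 deep (x) x 113 high. Origin: centre of its lower front edge, on the table; its x axis points into the box (away from the robot), y along the front, z up. Its drawer opens towards -x.
- groove_left (a point): +y end of the black groove along the box's top front edge, on its floor and mid-width. The groove is straight, 230 long and 40 wide (box x = 4 to 44), its floor 98 above the table; lip in front 102 high and 4 thick, riser behind up to the box top (113), end blocks 113 high. A finger recess breaks its floor; the catch lies in it.
- groove_right (a point): -y end of the groove. The recess, black in black, is 52 long (y) x 35 wide (box x = 6.5 to 41.5), its centre anywhere between box y = -45 and +45, different each start; a shut gripper slid along the floor drops into it. The catch is a spring plate, its top 12 below the groove floor: 2 N to start, 6 N fully down (9). Pressed 5 or more with the lock open, it releases the drawer.
- drawer (a joint): The drawer, m: 0 shut and latched, 0.15 fully open (stop). Released, a spring ejector pushes it out to 0.045 to 0.06; beyond that it stays where it is left (about 1.5 N plus drag of 9 N per m/s). To shut it, push on the front, finally against ejector and latch (15 N or so), until it latches; it can be pushed to -0.004 (front face then 2 mm proud of the box).
- drawer_front (a point): Middle of the upper edge of the drawer's front face, 76 above the table. The front is a panel without a handle, 276 wide, 16 thick (face 6 proud of the box when shut), 8 to 76 above the table. Once out it can be pinched by its upper edge, one finger behind it. Inside: 264 wide, 107 long from the panel's rear face; floor 18 above the table, tops of the side walls 58, of the rear wall 38.
- lock (a joint): Transport lock, m: slides along the box's +y; 0 locked (stop), 0.045 unlocked (stop); about 2 N to move, stays where it is left. Locked (below about 0.016), its bolt keeps the drawer from opening even if the catch is pressed, and with the drawer out the bolt would keep it from shutting.
- lock_knob (a point): Centre of the top of the lock's black knob on the box top: 22 (box x) x 18 (box y), 26 tall above the box top at 113; its top is about 140 above the table. Slides only along the box's y.
- basket: White perforated display basket, fixed, 226 (its x) x 166 (its y), walls 40 high and 4 thick, floor 4 thick. Origin: centre of its underside; z up. It stands left or right of the box. Lanterns stand anywhere on its floor.
- power_bank: Black power bank, loose, a flat slab 100 (its x) x 50 (its y) x 22 with rounded edges, about 0.26 kg. Origin: centre of its underside; z up. Starts flat on the table, on the side of the box where the basket is not.
- cartridge: Grey gas cartridge, upright can, diameter 90, 95 high, loose; a bystander. Origin: centre of its underside.
- mug: Steel mug, diameter 80, 80 high, handle to its +y, loose; a bystander. Origin: centre of its underside.
- lantern1: Mini lantern, loose, one of up to four (two to four are there, the others absent): upright cylinder, diameter 46, 46 high, black foot and cap with a white diffuser between, 0.08 to 0.15 kg. Origin: centre of its underside. Starts upright on the drawer's floor, in the shut drawer, in one row along the box's y.
- lantern2: Mini lantern, loose, one of up to four (two to four are there, the others absent): upright cylinder, diameter 46, 46 high, black foot and cap with a white diffuser between, 0.08 to 0.15 kg. Origin: centre of its underside. Starts upright on the drawer's floor, in the shut drawer, in one row along the box's y.
- lantern3: Mini lantern, loose, one of up to four (two to four are there, the others absent): upright cylinder, diameter 46, 46 high, black foot and cap with a white diffuser between, 0.08 to 0.15 kg. Origin: centre of its underside. Starts upright on the drawer's floor, in the shut drawer, in one row along the box's y.
- lantern4: Mini lantern, loose, one of up to four (two to four are there, the others absent): upright cylinder, diameter 46, 46 high, black foot and cap with a white diffuser between, 0.08 to 0.15 kg. Origin: centre of its underside. Starts upright on the drawer's floor, in the shut drawer, in one row along the box's y.
Things that resemble listed ones, but are neither listed nor needed, are in the scene too. What is shaped like the power_bank but blue or pink is not meant.

How it is judged:
On the way, in this order (a step that is already met when the one before it is completed fails the run):
1. the transport lock is slid to its unlocked end (within 3 mm) (value of joint lock above 0.042 m), for 0.2 s.
2. the catch has been pressed and the drawer has sprung out (more than 30 mm) (value of joint drawer above 0.03 m), for 0.2 s.
3. every lantern stands upright on the basket floor and the power bank lies on the drawer floor, in any order (x of lantern1 in the frame of basket between -0.11 and 0.11 m and y of lantern1 in the frame of basket between -0.08 and 0.08 m and z of each of lantern1, lantern2, lantern3, lantern4 in the frame of basket below 0.012 m and angle between each of lantern1, lantern2, lantern3, lantern4's own z axis and vertical below 0.2 rad and x of lantern2 in the frame of basket between -0.11 and 0.11 m and y of lantern2 in the frame of basket between -0.08 and 0.08 m and x of lantern3 in the frame of basket between -0.11 and 0.11 m and y of lantern3 in the frame of basket between -0.08 and 0.08 m and x of lantern4 in the frame of basket between -0.11 and 0.11 m and y of lantern4 in the frame of basket between -0.08 and 0.08 m and x of power_bank in the frame of drawer_front between 0.016 and 0.123 m and y of power_bank in the frame of drawer_front between -0.132 and 0.132 m and z of power_bank in the frame of drawer_front between -0.064 and -0.048 m), for 0.2 s.
4. the drawer is pushed shut (within 4 mm) (value of joint drawer below 0.004 m), for 0.2 s.
At the end, for the whole second after the job is handed in: Every lantern stands at rest on the basket floor (inside the walls, within 0.2 rad of upright); the power bank lies in the drawer (underside less than 10 mm above its floor); the drawer is latched shut (within 4 mm); the lock is at its locked end (within 3 mm) (all of step 3 and linear speed of each of lantern1, lantern2, lantern3, lantern4 below 0.02 m/s and value of joint drawer below 0.004 m and value of joint lock below 0.003 m); the robot touches nothing.
It fails at once if the cartridge is pushed more than 30 mm from its place (distance of cartridge from where it was at the start of the episode above 0.03 m).
It fails at once if the mug is pushed more than 30 mm from its place (distance of mug from where it was at the start of the episode above 0.03 m).
Of lantern1, lantern2, lantern3, lantern4 only 2 to 4 are there at a start; the rules pass over those that are not, and their reading is None.
At some moment in a run one of lantern1, lantern2, lantern3, lantern4, power_bank may be knocked a few centimetres aside while the robot is not near it.
It also fails if it takes over 210 s, if anything falls off the work surface, if the arm or the gripper's body presses on something with over 40 N, if the wrist force passes 120 N, or if a joint passes its speed limit or range.

## Robot

A 7-joint arm with a two-finger parallel gripper is mounted at the origin on the work surface. World frame = base frame: x ahead of the robot, y to its left, z up, the work surface at z = 0. Lengths are in m, angles in rad, forces in N, time in s.
With the tool pointing down it reaches from about 0.4 to 0.85 m from the base axis. Payload 6.9 kg.
Tool frame: the origin (TCP) lies midway between the tips of the shut fingers; the grasp point (between the pads) lies behind it (ctrl.pinch_z is the z of the grasp point in the tool frame, in m); z points along the fingers, y is the direction in which the jaws open and shut (so a half turn about z gives the same grasp; the last joint's range is limited). The gripper opens to 85 mm and grips with 20 to 120 N. Pads are 22 mm wide; open, the fingers measure 114 mm over their backs; the gripper's body (76 mm by 85 mm) begins 54 mm behind the grasp point. The pads swing forward as they close: fully open they stand 13 mm farther back than shut.
Start: joints at [-1.188, 0.507, -0.238, 1.5, 0.126, 1.149, -0.155], TCP at [0.171, 0.601, 0.231] pointing down, gripper open.
Joint ranges: [-3.08, 3.08], [-0.24, 2.05], [-1.43, 1.35], [0, 2.5], [-1.52, 4.66], [0.17, 1.96], [-2.89, 2.89]. Speed limits (rad/s): [2.39, 2.39, 3.14, 3.14, 3.14, 3.14, 3.14].

## Interface

Orientations are given as a unit quaternion [w, x, y, z].
In Python, from station import ctrl, get_state, vision, ticket, models gives the robot as it stands. Calls block until the motion is done:
- ctrl.movep(position, orientation): joint-space move of the TCP to a pose.
- ctrl.movel(position, frame=None, max_speed=0.15): straight line of the TCP; frame=None keeps the orientation; max_speed is the mean speed in m/s.
- ctrl.set_joints(angles): joint-space move.
- ctrl.ungrasp() and ctrl.close_gripper(force=None): open the fingers fully, or close them until they stop; force is the grip in N (None keeps the last).
- ctrl.pause(seconds).
- ctrl.ik(position, orientation): joint angles nearest the present ones, or None.
- get_state(): the state.
- vision.grab_frame(name): name is "side" or "top" or "wrist"; returns (picture, depth): 480x640x3 uint8, blue, green, red; 480x640 float32, m along the optical axis (not along the pixel's ray), 0 where there is no reading.
- vision.camera_info(name): a dict with "mtx" (3x3 intrinsics, pixels), "dist_coeffs" ([k1, k2, p1, p2, k3] as OpenCV has them; the pictures are not rectified), "R" (3x3) and "t" (3): a world point X has camera coordinates R X + t; the wrist camera has in their place "hand_eye" (4x4, takes a point from camera to tool coordinates, whose origin is the TCP and whose axes are the flange's). Camera axes: x right, y down, z forward; pixel columns grow to the right and rows downward; lengths in m; the calibration is good to about 2 mm. A picture is of the moment at which its call begins: read the wrist's pose just before it. camera_info takes no time and is no camera call.
A pose or a line that the arm cannot do raises ctrl.Unreachable and nothing moves.
- ticket.close_job(): hands the job in, once; it reports no verdict.
Trained networks look in the newest picture that a camera, given by its name, has taken for a name from the list of things; names that differ only in an ending like _2 or _b are one class to them, and where a whole thing is asked for, a point or a joint stands for the part that bears it (a point fixed in the world has none). Each returns a list of dicts, best first, with "p" (0 to 1); they miss things now and then, are a little off and sometimes report something else, mostly with a low value. They report only what shows in the picture. A call takes as long as a camera call. They do not tell look-alikes from the thing itself.
- models.recognise(camera, target): "point" ([column, row] in pixels, amid what is visible of it).
- models.masks_of(camera, target): "mask" (480x640 bool, what is visible of it) and "point" ([column, row] in pixels, amid what is visible of it).
The state is a dict: "time": time; "qpos": joint angles; "qd": joint speeds; "tau": joint torques, N m; "tcp_pos": TCP position; "eef_rot": TCP orientation; "contact_force": force on the tool from outside, world axes, zero at the start; "wrist_torque": the same for the moment, N m; "width": finger opening in m.
Only numpy, scipy, OpenCV 4.12 (cv2) and the standard library are available. Lean on these libraries where they do the work, as an engineer would, in place of code of your own. Each camera call takes 0.05 s, during which the arm holds its last target. There are 200 camera calls.

## Working session

There is one attempt and no reset: what is moved stays moved. The work goes in short steps, each a Python script; the robot and the scene stay as the last script left them, time stands still between calls to the robot, and variables do not carry over. Pictures are saved under pics/ and viewed, about 12 in all and at most 16, crops included, and the job is handed in when it is done.

```bash
ls; mkdir -p pics; cat > h.py <<'E'
import numpy as np, cv2
from station import ctrl, get_state, vision, ticket, models
from scipy.spatial.transform import Rotation as Ro
def grab(n, save=None):
    s=get_state(); im,d=vision.grab_frame(n)
    if save: cv2.imwrite('pics/'+save,im)
    return im,d,s
def q2R(q): return Ro.from_quat([q[1],q[2],q[3],q[0]]).as_matrix()
def cam(n,s):
    """R,t world->cam"""
    c=vision.camera_info(n); K=np.array(c['mtx']); D=np.array(c['dist_coeffs'],float)
    if 'hand_eye' in c:
        T=np.eye(4);T[:3,:3]=q2R(s['eef_rot']);T[:3,3]=s['tcp_pos']
        M=np.linalg.inv(T@np.array(c['hand_eye'])); return K,D,M[:3,:3],M[:3,3]
    return K,D,np.array(c['R']),np.array(c['t'])
def rays(n,s,px):
    K,D,R,t=cam(n,s)
    u=cv2.undistortPoints(np.array(px,float).reshape(-1,1,2),K,D).reshape(-1,2)
    return np.c_[u,np.ones(len(u))]@R, -R.T@t
def atz(n,s,px,z):
    r,o=rays(n,s,px); return o+r*((z-o[2])/r[:,2])[:,None]
def cloud(n,s,px,d):
    px=np.array(px,int); r,o=rays(n,s,px); return o+r*d[px[:,1],px[:,0]][:,None]
def proj(n,s,X):
    K,D,R,t=cam(n,s); return cv2.projectPoints(np.array(X,float).reshape(-1,1,3),cv2.Rodrigues(R)[0],t,K,D)[0].reshape(-1,2)
def quat(yaw):
    """tool down; tool y axis (jaws) at world angle yaw+90deg"""
    q=(Ro.from_euler('z',yaw)*Ro.from_euler('x',np.pi)).as_quat(); return [q[3],q[0],q[1],q[2]]
E
python3 - <<'E'
from h import *
s=get_state(); print(s, ctrl.pinch_z)
for n in ('top','side'):
    im,d,s=grab(n,n+'0.png')
    for t in ('camp_box','lock_knob','basket','power_bank','cartridge','mug','groove_left','groove_right','drawer_front'):
        for r in models.recognise(n,t)[:3]:
            c,ro=[int(v) for v in r['point']]; print(n,t,round(r['p'],2),c,ro,cloud(n,s,[[c,ro]],d).round(3)[0])
E
```

```text
pics
{'time': 0.0, 'qpos': array([-1.18852538,  0.50832141, -0.23752319,  1.50107918,  0.12572893,
        1.14888113, -0.1548175 ]), 'qd': array([ 0.00119296, -0.00130792,  0.00055012,  0.00049804, -0.00135674,
        0.00017739,  0.00011534]), 'tau': array([-1.21278581e-04, -6.20586419e+01, -2.18618922e+00, -2.49652845e+01,
        1.29333980e-02,  1.19563396e-02, -2.97668987e-05]), 'tcp_pos': array([0.17073756, 0.60074118, 0.23045832]), 'eef_rot': array([-9.02892516e-05,  1.37942106e-01,  9.90439930e-01, -8.43719305e-04]), 'contact_force': array([-0.23014849,  0.03416471, -0.85466869]), 'wrist_torque': array([-0.04218945,  0.01319465,  0.0261474 ]), 'width': 0.08561535297591524} -0.0187
top camp_box 0.8 300 164 [ 0.731 -0.011  0.112]
top lock_knob 0.54 284 180 [0.688 0.022 0.137]
top basket 0.71 154 265 [0.522 0.346 0.001]
top basket 0.67 412 165 [ 0.732 -0.26   0.096]
top power_bank 0.87 445 257 [ 0.534 -0.342  0.019]
top power_bank 0.84 458 319 [ 0.391 -0.365  0.027]
top power_bank 0.63 501 246 [ 0.559 -0.476  0.021]
top cartridge 0.81 415 167 [ 0.728 -0.267  0.096]
top mug 0.8
[... 189 characters left out ...]
front 0.75 299 221 [ 0.623 -0.003  0.014]
side camp_box 0.8 367 260 [ 0.714 -0.1    0.11 ]
side camp_box 0.54 325 264 [ 0.623  0.013 -0.001]
side lock_knob 0.33 329 263 [ 0.622 -0.064  0.075]
side basket 0.82 279 197 [ 0.513  0.348 -0.002]
side power_bank 0.96 308 370 [ 0.536 -0.353  0.022]
side power_bank 0.63 324 421 [ 0.556 -0.485  0.023]
side power_bank 0.59 246 384 [ 0.395 -0.375  0.021]
side cartridge 0.82 392 329 [ 0.732 -0.314  0.093]
side cartridge 0.72 310 371 [ 0.54  -0.357  0.023]
side mug 0.84 353 188 [0.741 0.259 0.079]
side groove_left 0.84 366 261 [ 0.709 -0.11   0.117]
side groove_right 0.81 370 259 [ 0.721 -0.103  0.116]
side drawer_front 0.75 327 260 [ 0.619 -0.05   0.073]
```

View pics/top0.png

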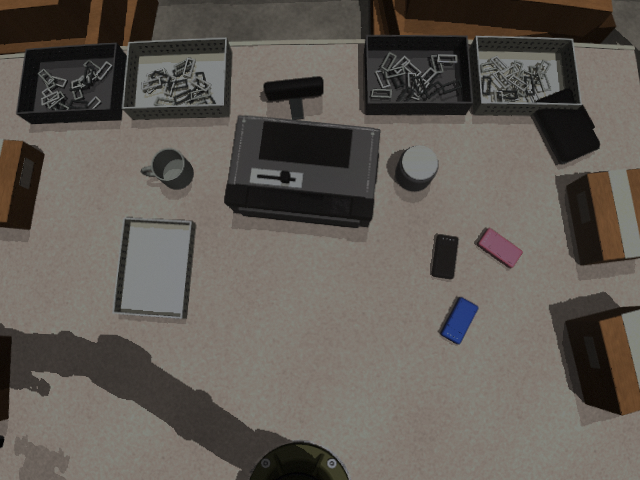

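```bash
python3 - <<'E'
from h import *
im,d,s=grab('top')
print(cam('top',s)[2:])
ys,xs=np.mgrid[100:360,90:560]; px=np.c_[xs.ravel(),ys.ravel()]
P=cloud('top',s,px,d); v=d[px[:,1],px[:,0]]>0
def rect(name,m):
    r=cv2.minAreaRect(P[m,:2].astype(np.float32)); print(name,m.sum(),np.round(r[0],4),np.round(r[1],4),round(r[2],2), np.median(P[m,2]).round(4))
x,y,z=P.T
m=v&(abs(z-.113)<.007)&(abs(y)<.19)&(x>.55)&(x<.95); 
M=np.zeros((480,640),np.uint8); M[px[m,1],px[m,0]]=255; M=cv2.morphologyEx(M,cv2.MORPH_OPEN,np.ones((3,3)))
m&=M[px[:,1],px[:,0]]>0; rect('boxtop',m)
m=v&(z>.128)&(z<.15)&(abs(y)<.17)&(x>.6)&(x<.9); rect('knob',m); print(P[m].mean(0))
m=v&(z>.03)&(z<.05)&(y>.2)&(x<.68)&(x>.38); rect('basket rim',m)
for r in models.masks_of('top','power_bank'):
    k=r['mask']; q=np.argwhere(k)[:,::-1]; X=atz('top',s,q,.022)
    rr=cv2.minAreaRect(X[:,:2].astype(np.float32)); print(r['p'],r['point'],np.round(rr[0],4),np.round(rr[1],4),rr[2],im[k].mean(0))
E
```

```text
(array([[-0.00568088, -0.99991034, -0.01212632],
       [-0.98788521,  0.00749237, -0.1550054 ],
       [ 0.15508236,  0.01109885, -0.9878392 ]]), array([-0.06260646,  0.57105593,  1.09568627]))
boxtop 10820 [ 0.7313 -0.0164] [0.3253 0.2083] 83.2 0.1125
knob 96 [0.6989 0.0197] [0.0176 0.0234] 84.77 0.1392
[0.69694566 0.01954396 0.13844435]
basket rim 887 [0.5139 0.338 ] [0.1695 0.2285] 85.77 0.0382
0.98 [445.1, 258.5] [ 0.5352 -0.3418] [0.0538 0.1032] 80.74810791015625 [28.71862348 30.18117409 32.38360324]
0.81 [503.3, 247.1] [ 0.5542 -0.4722] [0.1006 0.0533] 55.24716567993164 [ 90.5        75.4452954 116.5131291]
0.67 [458.7, 321.1] [ 0.3894 -0.3684] [0.0517 0.1003] 58.68016052246094 [111.2973262   55.13475936  35.49625668]
```

The top view shows the box at (305,170), basket at (155,268), black bank at (445,257), mug at (165,165), cartridge at (415,167) and knob at (285,177). The measured sizes match those given. Next I slide the lock.

```bash
cat >> h.py <<'E'
BY=np.radians(-6.8); BO=np.array([.6295,-.0043,0])
def b2w(x,y,z): return BO+Ro.from_euler('z',BY).apply([x,y,z])
def w2b(P): return Ro.from_euler('z',-BY).apply(np.atleast_2d(P)-BO)
KY=BO[:2]
def go(p,yaw):
    """joint move, best of half-turn"""
    best=None;q0=get_state()['qpos']
    for k in (0,np.pi,-np.pi):
        j=ctrl.ik(list(p),quat(yaw+k))
        if j is None: continue
        c=np.abs(np.array(j)-q0).max()+(5 if abs(j[6])>2.6 else 0)
        if best is None or c<best[0]: best=(c,k)
    ctrl.movep(list(p),quat(yaw+best[1]))
def st(): 
    s=get_state(); return s['time'].__round__(1),np.round(s['tcp_pos'],4),np.round(s['contact_force'],1),round(s['width'],4)
E
python3 - <<'E'
from h import *
k=np.array([.697,.0195])
go([*(k-[.02,0]),.32],BY)
im,d,s=grab('wrist','w1.png')
ys,xs=np.mgrid[0:480,0:640]; px=np.c_[xs.ravel(),ys.ravel()]
P=w2b(cloud('wrist',s,px,d)); v=d.ravel()>0; x,y,z=P.T
m=v&(z>.13)&(z<.15)&(abs(y)<.12)&(x>.03)&(x<.1); print('knob',m.sum(),P[m].min(0),P[m].max(0))
m=v&(z>.11)&(z<.116)&(abs(y)<.2)&(x>-.05); print('top', P[m].min(0),P[m].max(0))
for y0 in np.arange(-.12,.121,.008):
    m=v&(abs(y-y0)<.004)&(x>.015)&(x<.033); print(round(y0,3),m.sum(),np.median(z[m]).round(4) if m.any() else None, end=' | ')
E
```

```text
knob 601 [0.05607031 0.02342268 0.13008525] [0.0782816  0.04148173 0.14247169]
top [ 0.00032571 -0.16376296  0.11000554] [0.20654729 0.16169694 0.11599999]
-0.12 267 0.1128 | -0.112 156 0.0983 | -0.104 147 0.0984 | -0.096 150 0.0982 | -0.088 147 0.0983 | -0.08 148 0.0981 | -0.072 153 0.0983 | -0.064 153 0.0983 | -0.056 206 0.0977 | -0.048 139 0.0861 | -0.04 146 0.0864 | -0.032 167 0.0865 | -0.024 150 0.0862 | -0.016 142 0.0863 | -0.008 152 0.0863 | 0.0 138 0.0978 | 0.008 155 0.0984 | 0.016 165 0.0983 | 0.024 151 0.0984 | 0.032 165 0.0984 | 0.04 149 0.0983 | 0.048 166 0.0983 | 0.056 152 0.0984 | 0.064 165 0.0982 | 0.072 157 0.0983 | 0.08 168 0.0983 | 0.088 179 0.0985 | 0.096 161 0.0984 | 0.104 152 0.0983 | 0.112 226 0.0992 | 0.12 169 0.1139 |
```

View pics/w1.png

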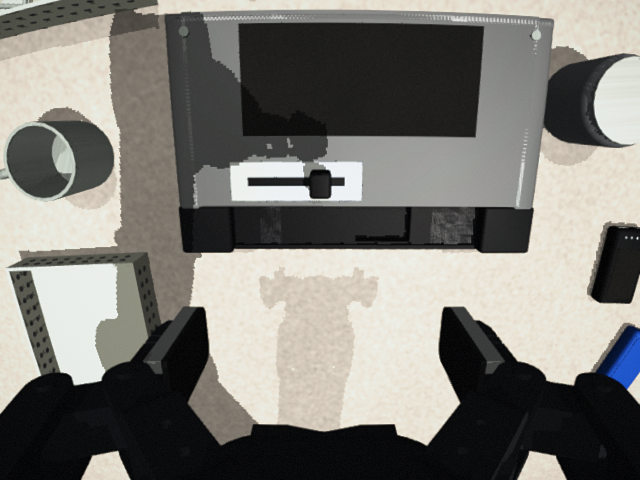

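The wrist view shows the knob at (320,183) and the recess in the groove at (382,223). In depth the recess is 12 mm down, centred at box y = -0.028. Next I grip and slide the knob, then press the catch.

```bash
cat >> h.py <<'E'
def slide(y0,y1,zz=.119,fmax=12):
    """grip knob at box y0, drag to y1, stop on force"""
    go(b2w(.067,y0,.2),BY); ctrl.ungrasp()
    ctrl.movel(list(b2w(.067,y0,zz))); ctrl.close_gripper(30); print('grip',st())
    f0=get_state()['contact_force']; ya=Ro.from_euler('z',BY).apply([0,1,0]); sg=np.sign(y1-y0)
    y=y0
    while (y1-y)*sg>1e-6:
        step=.01 if abs(y1-y)>.015 else .002
        y+=sg*min(step,abs(y1-y)); ctrl.movel(list(b2w(.067,y,zz)),max_speed=.06)
        s=get_state(); f=(s['contact_force']-f0)@ya
        if abs(f)>fmax: break
    print('end y',y,w2b(s['tcp_pos']).round(4),'f',round(f,1),st())
    ctrl.ungrasp(); ctrl.movel(list(b2w(.067,y,.22)))
E
python3 - <<'E'
from h import *
slide(.0325,.0815)
ctrl.close_gripper(30)
go(b2w(.024,-.028,.2),BY)
ctrl.movel(list(b2w(.024,-.028,.1)))
for z in np.arange(.09,.0745,-.003):
    ctrl.movel(list(b2w(.024,-.028,z)),max_speed=.04); print(st())
ctrl.movel(list(b2w(.024,-.028,.2)))
go(b2w(-.08,0,.36),BY); im,d,s=grab('wrist','w2.png')
E
```

```text
grip (6.0, array([0.7   , 0.0201, 0.1194]), array([-0.9,  0.1,  2.6]), 0.017)
end y 0.0815 [[0.0671 0.0778 0.1193]] f -10.4 (8.5, array([0.7053, 0.065 , 0.1193]), array([ -4.1, -10. ,   7. ]), 0.0172)
(12.5, array([ 0.6499, -0.0349,  0.0899]), array([0.5, 0.2, 0.4]), 0.0001)
(12.8, array([ 0.6499, -0.0349,  0.0869]), array([ 0.1,  0.2, -0.5]), 0.0003)
(13.0, array([ 0.6499, -0.0349,  0.0838]), array([-0.2, -0.6,  0.1]), 0.0004)
(13.3, array([ 0.6499, -0.0349,  0.0808]), array([1.4, 0.1, 0.2]), 0.0001)
(13.5, array([ 0.6501, -0.035 ,  0.0783]), array([-1.2,  0. ,  5.4]), 0.0003)
(13.8, array([ 0.6504, -0.0351,  0.0769]), array([-4.9,  2.1, 14.7]), -0.0001)
```

View pics/w2.png

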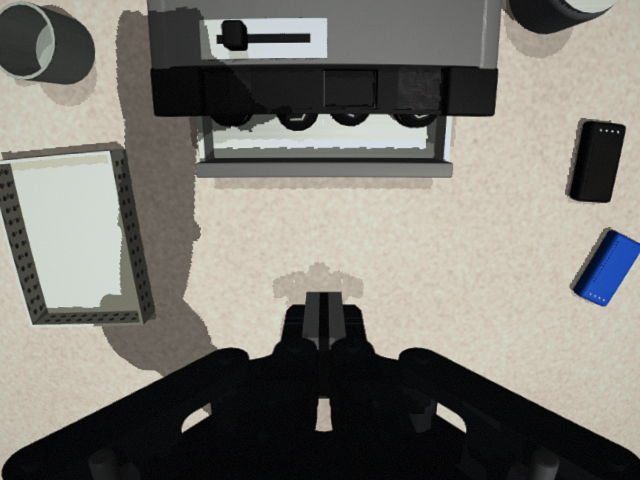

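The drawer is out and the lock is open. Four lanterns show at columns 232, 297, 350 and 413 near row 118. Next I hook the panel from behind with the closed gripper, tips above the lantern tops, and pull.

```bash
cat >> h.py <<'E'
def wcloud(save=None):
    im,d,s=grab('wrist',save)
    ys,xs=np.mgrid[0:480,0:640]; px=np.c_[xs.ravel(),ys.ravel()]
    P=cloud('wrist',s,px,d); v=d.ravel()>0; return im,s,P,w2b(P),v
def panel(B,v):
    m=v&(abs(B[:,2]-.076)<.005)&(B[:,0]<-.012)&(B[:,0]>-.18)&(abs(B[:,1])<.13)
    return np.percentile(B[m,0],[3,97]).round(4) if m.sum()>30 else None
def blobs(P,v,z0,z1,sel,r=.023):
    """cylinder tops in a height band: raster in xy (1 mm), connected components"""
    m=v&(P[:,2]>z0)&(P[:,2]<z1)&sel; Q=P[m]
    if len(Q)<20: return []
    o=Q[:,:2].min(0)-.005; g=((Q[:,:2]-o)*1000).astype(int); I=np.zeros(g.max(0)+6,np.uint8); I[g[:,0],g[:,1]]=255
    I=cv2.morphologyEx(I,cv2.MORPH_CLOSE,np.ones((4,4)))
    n,L,S,C=cv2.connectedComponentsWithStats(I); out=[]
    for k in range(1,n):
        if S[k,4]<150: continue
        c,rad=cv2.minEnclosingCircle(np.argwhere(L==k).astype(np.float32)); out.append((*(o+np.array(c)/1000).round(4),round(rad/1000,4),int(S[k,4])))
    return out
E
python3 - <<'E'
from h import *
im,s,P,B,v=wcloud(); pn=panel(B,v); print('panel',pn)
r=pn[1] if pn is not None else -.04
ctrl.close_gripper(30)
x0=min(r+.018,-.014); print(x0)
go(b2w(x0,.0,.2),BY); ctrl.movel(list(b2w(x0,.0,.069)),max_speed=.1); print(st())
x=x0; f0=get_state()['contact_force']
while x>-.131:
    x=max(x-.012,-.131); ctrl.movel(list(b2w(x,0,.069)),max_speed=.06); s=get_state(); f=s['contact_force']-f0
    if np.linalg.norm(f)>14: print('force',f,x); break
print(x,st())
ctrl.movel(list(b2w(x+.008,0,.075)),max_speed=.05)
ctrl.movel(list(b2w(x,0,.2)))
ctrl.ungrasp()
go(b2w(-.17,0,.36),BY)
im,s,P,B,v=wcloud('w3.png'); print('panel',panel(B,v))
print(blobs(B,v,.056,.072,(B[:,0]>-.135)&(B[:,0]<.0)&(abs(B[:,1])<.13)), st())
E
```

```text
panel [-0.064  -0.0486]
-0.0306
(18.0, array([ 0.5995, -0.0007,  0.0696]), array([-0.1,  0.9,  0.2]), -0.0001)
-0.131 (21.1, array([0.5018, 0.0109, 0.0695]), array([ 6.4, -0.3, -2.4]), 0.0001)
panel [-0.1546 -0.1394]
[(np.float64(-0.0807), np.float64(0.0287), 0.0229, 1570), (np.float64(-0.0768), np.float64(-0.1019), 0.0229, 1567), (np.float64(-0.076), np.float64(-0.0294), 0.0224, 1503), (np.float64(-0.0759), np.float64(0.1025), 0.0228, 1550)] (23.9, array([0.4604, 0.0163, 0.3591]), array([ 0.6,  0.2, -0.7]), 0.0853)
```

View pics/w3.png

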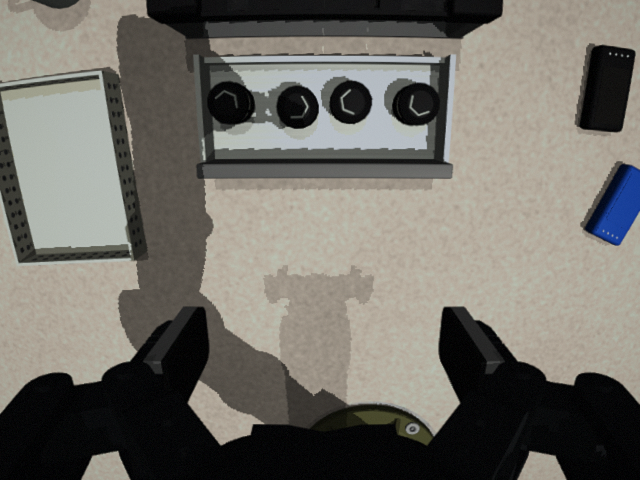

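All four lanterns stand in the open drawer at row 103, about 0.077 m in front of the box. I'll transfer them with the jaws along box x, rechecking positions from the top camera between trips.

```bash
cat >> h.py <<'E'
KB=np.array([.5139,.338,0]); KYAW=np.radians(-4.2)
def k2w(x,y,z): return KB+Ro.from_euler('z',KYAW).apply([x,y,z])
def w2k(P): return Ro.from_euler('z',-KYAW).apply(np.atleast_2d(P)-KB)
def tcloud(save=None):
    im,d,s=grab('top',save); ys,xs=np.mgrid[90:380,60:560]; px=np.c_[xs.ravel(),ys.ravel()]
    P=cloud('top',s,px,d); return im,s,P,d[px[:,1],px[:,0]]>0
def lan_top():
    im,s,P,v=tcloud(); B=w2b(P); K=w2k(P)
    a=blobs(B,v,.056,.072,(B[:,0]>-.135)&(B[:,0]<-.005)&(abs(B[:,1])<.128))
    b=blobs(K,v,.043,.06,(abs(K[:,0])<.1)&(abs(K[:,1])<.072))
    return a,b
E
cat > xfer.py <<'E'
from h import *
import sys
slots=[(-.045,-.04),(.045,-.04),(-.045,.04),(.045,.04)]
todo=eval(sys.argv[1])   # [(x,y,slot)]
for i,(lx,ly,k) in enumerate(todo):
    if i:
        a,b=lan_top(); print('drawer',[t[:3] for t in a],'basket',[t[:3] for t in b])
        c=[t for t in a if t[2]<.028 and t[2]>.018]
        if c:
            t=min(c,key=lambda t:np.hypot(t[0]-lx,t[1]-ly)); dd=np.hypot(t[0]-lx,t[1]-ly); print('moved',dd)
            if dd>.006: lx,ly=t[:2]
    ctrl.ungrasp(); gx=np.clip(lx,-.0775,-.07)
    go(b2w(gx,ly,.14),BY+np.pi/2)
    ctrl.movel(list(b2w(gx,ly,.034)),max_speed=.15); ctrl.close_gripper(25); w=get_state()['width']; print('grip',st())
    ctrl.movel(list(b2w(gx,ly,.14)),max_speed=.2)
    if get_state()['width']<.035: print('MISS'); break
    X,Y=slots[k]
    go(k2w(X,Y,.13),KYAW+np.pi/2)
    ctrl.movel(list(k2w(X,Y,.022)),max_speed=.12); print('place',st()); ctrl.ungrasp()
    ctrl.movel(list(k2w(X,Y,.13)),max_speed=.2)
print(lan_top(),st())
E
python3 xfer.py '[(-.076,.1025,1)]'
```

```text
grip (26.8, array([0.5666, 0.1066, 0.0348]), array([-1.4,  0.2,  5.8]), 0.0456)
place (29.3, array([0.5564, 0.2947, 0.0224]), array([ 0.5, -0.5, -1.7]), 0.0448)
([(np.float64(-0.0815), np.float64(0.0592), 0.0224, 1420), (np.float64(-0.0785), np.float64(-0.1024), 0.0226, 1448), (np.float64(-0.0773), np.float64(-0.0303), 0.0226, 1407)], [(np.float64(0.0451), np.float64(-0.041), 0.0226, 1282)]) (30.5, array([0.5549, 0.2946, 0.1285]), array([-0.9,  0.6, -0.5]), 0.0853)
```

```bash
python3 xfer.py '[(-.0815,.0592,0),(-.0768,-.0298,3),(-.0768,-.102,2)]'
```

```text
grip (33.0, array([0.5599, 0.0638, 0.0348]), array([-0.7,  0. ,  5.8]), 0.0453)
place (35.7, array([0.4666, 0.3013, 0.0224]), array([ 0.2, -0.1, -1.1]), 0.0452)
drawer [(np.float64(-0.0783), np.float64(-0.1025), 0.0228), (np.float64(-0.0767), np.float64(-0.0301), 0.0226)] basket [(np.float64(-0.0463), np.float64(-0.0393), 0.0223), (np.float64(0.0447), np.float64(-0.0407), 0.0224)]
moved 0.00031622776601683274
grip (39.7, array([ 0.5502, -0.0248,  0.0348]), array([-1.5,  0. ,  5.5]), 0.0452)
place (43.0, array([0.5622, 0.3747, 0.0224]), array([ 0.1,  0.1, -1.6]), 0.0451)
drawer [(np.float64(-0.0777), np.float64(-0.1028), 0.0228)] basket [(np.float64(-0.0462), np.float64(-0.0393), 0.0222), (np.float64(0.0451), np.float64(-0.0402), 0.0223), (np.float64(0.0441), np.float64(0.0399), 0.0233)]
moved 0.0012041594578792445
grip (47.4, array([ 0.5416, -0.0965,  0.0348]), array([-0.3,  1.4,  5.4]), 0.0452)
place (50.9, array([0.4724, 0.3813, 0.0224]), array([ 0.5,  0. , -0.6]), 0.0453)
([], [(np.float64(-0.0473), np.float64(-0.0401), 0.0226, 1257), (np.float64(-0.0453), np.float64(0.0391), 0.0227, 1233), (np.float64(0.0451), np.float64(-0.0403), 0.0229, 1284), (np.float64(0.0448), np.float64(0.0397), 0.0231, 1362)]) (52.1, array([0.471 , 0.3808, 0.1286]), array([-0.4, -0. , -1. ]), 0.0853)
```

```bash
python3 - <<'E'
from h import *
im,d,s=grab('top')
c=None
for r in models.masks_of('top','power_bank'):
    k=r['mask']; X=atz('top',s,np.argwhere(k)[:,::-1],.022); rr=cv2.minAreaRect(X[:,:2].astype(np.float32)); col=im[k].mean(0)
    print(r['p'],np.round(rr,4) if 0 else rr,col.round())
    if col.max()<60 and 4e-3<rr[1][0]*rr[1][1]<7e-3 and c is None: c=rr
(cx,cy),(w,h),a=c; yaw=np.radians(a if w>h else a+90); yaw=(yaw+np.pi/2)%np.pi-np.pi/2; print(cx,cy,np.degrees(yaw))
ctrl.ungrasp(); go([cx,cy,.14],yaw)
ctrl.movel([cx,cy,.002],max_speed=.12); print(st()); ctrl.close_gripper(40); print(st())
ctrl.movel([cx,cy,.16],max_speed=.15); print(st())
go(b2w(-.082,0,.16),BY+np.pi/2)
ctrl.movel(list(b2w(-.082,0,.031)),max_speed=.1); print(st()); ctrl.ungrasp(); ctrl.pause(.3)
ctrl.movel(list(b2w(-.082,0,.16)),max_speed=.15)
go(b2w(-.20,0,.36),BY)
im,s,P,B,v=wcloud('w4.png'); pn=panel(B,v); print('panel',pn,st())
m=v&(B[:,2]>.03)&(B[:,2]<.05)&(B[:,0]>pn[1]+.006)&(B[:,0]<pn[1]+.1)&(abs(B[:,1])<.12)
Q=B[m]; print(m.sum(),np.median(Q[:,2]),cv2.minAreaRect(Q[:,:2].astype(np.float32)))
E
```

```text
0.85 ((0.5547842383384705, -0.4717215895652771), (0.1008974015712738, 0.054024938493967056), 53.36305618286133) [ 95.  80. 122.]
0.77 ((0.5359312295913696, -0.34261736273765564), (0.05333598330616951, 0.10077028721570969), 80.73555755615234) [29. 31. 33.]
0.58 ((0.38788607716560364, -0.3689034581184387), (0.053964242339134216, 0.10088994354009628), 61.40818405151367) [117.  59.  39.]
0.5359312295913696 -0.34261736273765564 -9.264442443847617
(56.3, array([ 0.5363, -0.3431,  0.0028]), array([ 0.3, -0.4,  0.4]), 0.0854)
(56.8, array([ 0.5362, -0.3429,  0.0026]), array([-0.1,  0.6,  5.5]), 0.0493)
(58.0, array([ 0.5356, -0.3421,  0.1589]), array([-0.4,  1.3, -2.6]), 0.0488)
(60.7, array([0.5485, 0.0054, 0.0316]), array([ 0.1,  0.1, -1.6]), 0.0492)
panel [-0.1551 -0.1399] (63.7, array([0.431 , 0.0194, 0.3589]), array([ 0.4, -0.2, -0.6]), 0.0854)
3027 0.0403315350507964 ((-0.08242553472518921, 0.0014788098633289337), (0.09953378140926361, 0.04996802657842636), 88.44490051269531)
```

View pics/w4.png

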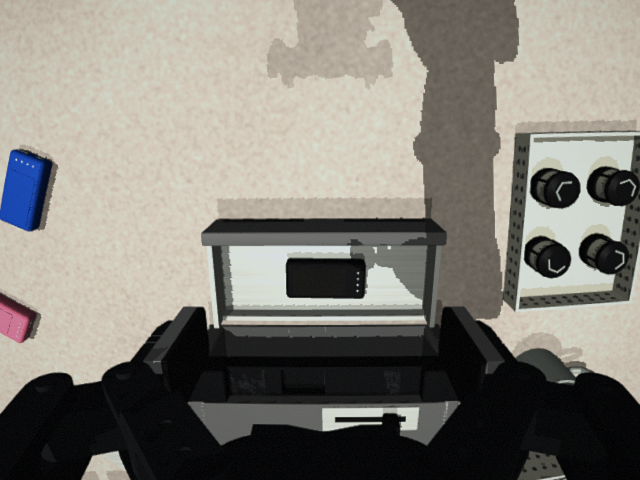

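The bank lies flat in the drawer at (325,278) with its top at 0.0403 m, and four lanterns stand in the basket. Next I push the drawer shut.

```bash
python3 - <<'E'
from h import *
print(lan_top())
ctrl.close_gripper(30)
go(b2w(-.2,0,.15),BY); ctrl.movel(list(b2w(-.2,0,.055)),max_speed=.1)
xa=Ro.from_euler('z',BY).apply([1,0,0]); f0=get_state()['contact_force']
ctrl.movel(list(b2w(-.075,0,.055)),max_speed=.1); print(st())
x=-.075
while x<-.006:
    x+=.01 if x<-.045 else .002
    ctrl.movel(list(b2w(x,0,.055)),max_speed=.04); s=get_state(); f=(s['contact_force']-f0)@xa; bx=w2b(s['tcp_pos'])[0,0]
    print(round(x,3),bx.round(4),f.round(1),end=' | ')
    if -f>35: break
ctrl.pause(.3)
ctrl.movel(list(b2w(-.06,0,.055)),max_speed=.08); ctrl.movel(list(b2w(-.06,0,.2)))
ctrl.ungrasp(); go(b2w(0,.03,.33),BY)
im,s,P,B,v=wcloud('w5.png')
m=v&(abs(B[:,2]-.074)<.004)&(B[:,0]<.002)&(B[:,0]>-.18)&(abs(B[:,1])<.12); print('panel',m.sum(),np.percentile(B[m,0],[2,50,98]))
m=v&(B[:,2]>.13)&(B[:,2]<.15)&(abs(B[:,1])<.12)&(B[:,0]>.03)&(B[:,0]<.1); print('knob',B[m].min(0),B[m].max(0),st())
E
```

```text
([], [(np.float64(-0.0457), np.float64(0.0386), 0.0226, 1335), (np.float64(0.0443), np.float64(0.0404), 0.0231, 1296)])
(67.8, array([0.5547, 0.0045, 0.0551]), array([-0.5,  0.9, -0.2]), 0.0003)
-0.065 -0.0644 -0.5 | -0.055 -0.055 -3.3 | -0.045 -0.0452 -3.5 | -0.043 -0.0436 -4.4 | -0.041 -0.0415 -5.9 | -0.039 -0.0393 -5.7 | -0.037 -0.0372 -4.9 | -0.035 -0.0352 -5.0 | -0.033 -0.0333 -5.4 | -0.031 -0.0318 -7.6 | -0.029 -0.03 -7.6 | -0.027 -0.0285 -8.8 | -0.025 -0.0275 -12.4 | -0.023 -0.0249 -9.0 | -0.021 -0.0214 -5.0 | -0.019 -0.0182 -3.7 | -0.017 -0.0167 -4.4 | -0.015 -0.0152 -6.0 | -0.013 -0.0134 -5.7 | -0.011 -0.0132 -11.4 | -0.009 -0.0133 -16.3 | -0.007 -0.0135 -21.5 | -0.005 -0.0136 -26.7 | panel 1989 [-0.00631034 -0.00297886  0.00149201]
knob [0.05491356 0.0675655  0.13012737] [0.07692912 0.08592397 0.14317399] (77.8, array([0.6325, 0.0253, 0.329 ]), array([ 0.6,  0.7, -0.9]), 0.0852)
```

View pics/w5.png

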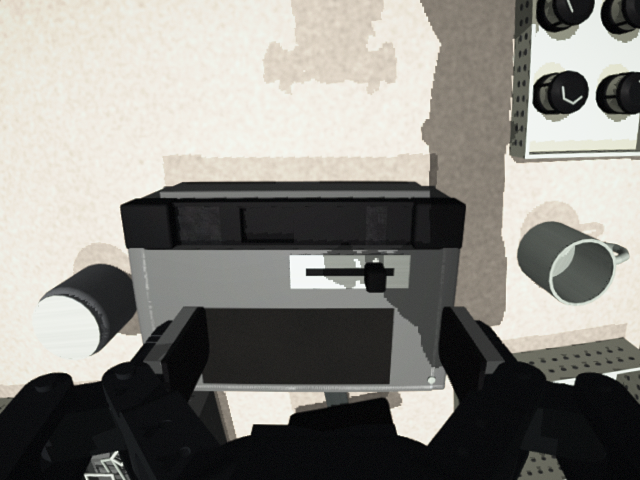

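The drawer face is 6 mm proud of the box, so it is latched. The knob is at (374,278), near box y = 0.077. Next I slide the lock back and check everything.

```bash
python3 - <<'E'
from h import *
slide(.077,.0285)
ctrl.movel(list(b2w(-.02,.03,.33)))
im,s,P,B,v=wcloud('w6.png')
m=v&(B[:,2]>.13)&(B[:,2]<.15)&(abs(B[:,1])<.12)&(B[:,0]>.03)&(B[:,0]<.1); print('knob',B[m].min(0),B[m].max(0))
m=v&(abs(B[:,2]-.074)<.004)&(B[:,0]<.002)&(B[:,0]>-.18)&(abs(B[:,1])<.12); print('panel',np.percentile(B[m,0],[2,98]))
go([.45,-.25,.35],BY)
im,s,P,v=tcloud('top9.png'); print(lan_top(),st())
E
```

```text
grip (80.0, array([0.7053, 0.0642, 0.1194]), array([-2.1, -0.6,  2.9]), 0.0175)
end y 0.0285 [[0.0671 0.0324 0.1194]] f 8.2 (82.5, array([0.7   , 0.0199, 0.1194]), array([0.7, 7.3, 4.2]), 0.0173)
knob [0.05502618 0.02297854 0.13004915] [0.07768261 0.04058026 0.14282873]
panel [-0.00623283  0.00133481]
([], [(np.float64(-0.0466), np.float64(-0.0397), 0.0222, 1252), (np.float64(-0.0456), np.float64(0.0388), 0.0233, 1226), (np.float64(0.0447), np.float64(-0.0399), 0.0227, 1347), (np.float64(0.0444), np.float64(0.0412), 0.023, 1308)]) (86.4, array([ 0.4512, -0.2486,  0.3496]), array([ 0.1, -0. , -0.3]), 0.0853)
```

View pics/top9.png

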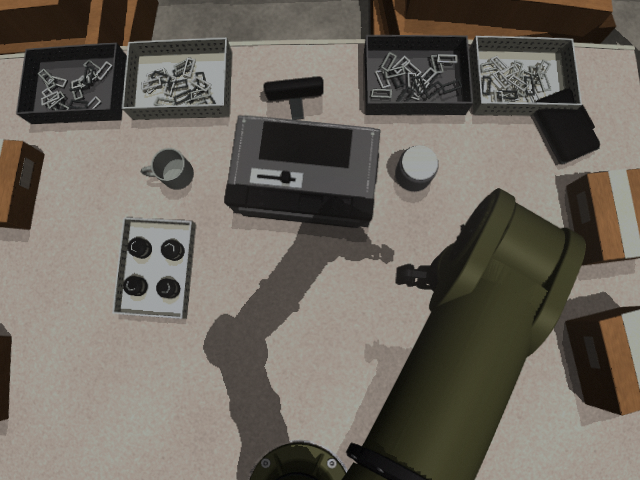

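The lock is back at (285,177), the drawer is shut, four lanterns stand in the basket at (135–173, 248–287), and the mug and cartridge have not moved. I'm handing the job in.

```bash
python3 -c "
from h import *
ctrl.pause(.5); ticket.close_job(); print(st())"
```

```text
the job is handed in; nothing more can be done
the job is handed in; nothing more can be done
```

The job is done and handed in after about 87 s of robot time. The lock was opened, the catch pressed at box y = -28 mm and the drawer pulled out. Four lanterns went into the basket and the black power bank into the drawer, then the drawer was pushed shut and the lock slid back.

Last checks, all from the camera images:
- **Lanterns:** all four are upright in the basket, within 2 mm of their intended spots. One had been knocked 30 mm along the drawer during the run; I caught this with the top camera and picked it up from its new place.
- **Power bank:** it was flat on the drawer floor, its top at 40.3 mm (40 expected), checked before the drawer was shut and not seen since.
- **Drawer:** its face is 6 mm proud of the box, as expected when latched.
- **Lock:** the knob is within about 1 mm of where it started.
- **Mug and cartridge:** they show no movement in the last picture.

One check disagreed: a top-camera count just before shutting the drawer found only two lanterns, probably because the arm blocked the view. The final count found all four.

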